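Load the parked detector module into the test jig

TASK

First press the button on the test jig so that its clamshell lid springs fully open. Then take the twin-headed detector module off the safety hook: push the module itself sideways so that its crossbar presses the sprung keeper open and comes out from under the hook's bill, then lift it off; do not touch the keeper with the fingers. Lower the module into the jig's nest until it sits fully home and upright, let go without dropping it, and leave the other things on the bench alone.

Things in the scene. Friction and masses are not known exactly. Their poses are not given: they have to be found in the camera images.
- stand: Hook stand, fixed: black foot, 25 mm steel post 123 mm high, 12 mm thick steel plate hook, C-shaped seen from the side. Origin on the bench below the hook's seat; z up; x points level from the seat to the post (axis at x = 75 mm; black clamp from x = 57 mm). The hook's arm is flat on top at z = 85 mm, 14 mm deep; its nose rises at x = -22 to -10 mm, its highest point is z = 115 mm
- hook_seat (a point): Middle of the hook's seat, 89 mm above the bench: where the centre of the hung module's crossbar starts, within 2 mm. Axes as the stand's. Way out: move the crossbar at least 14 mm towards the post (+x; 18 to 24 mm is good), so that it is out from under the bill, then straight up: 100 mm brings the whole module above the hook
- bill_tip (a point): Lower edge of the bill's tip, 10 mm from hook_seat along x and 12 mm above it; axes as the stand's. The bill (12 mm thick, top 113 mm above the bench) reaches from the nose over the seat and stops the crossbar, which has 8 mm of free height below it, from being lifted straight up. The mouth between this tip and the post is open upwards but for the keeper
- keeper (a joint): Sprung keeper: upright flap 5 mm thick, 14 mm wide, closing the hook's mouth just beyond the bill's tip (face at x = 12.5 mm, top at z = 115 mm, hinge at its foot at x = 15, z = 73 mm, stand's frame). 0 = shut; its top swings to +x, at most 1.15 rad, when the crossbar pushes it with 1 to 3 N; about 0.6 rad when the crossbar is 18 mm from its start. Shuts by itself when free
- module_handle (a point): Centre of the black grip tab on top of the loose detector module (about 0.35 kg). Tab: 12 mm thick along x, 40 mm long along y, 40 mm high; grip it across its thickness. z up. On the hook, the module's x lies along the stand's x within 2 degrees and this point is 86 mm above the seat. Below the tab is a bail of two 8 mm steel legs at y = -23 and +23 mm, each ending in a detector head
- module_bar (a point): Centre of the module's 8 mm round steel crossbar, which runs along the module's y between its two legs, 86 mm below module_handle; same axes. It lies on the hook's arm under the bill. Below it the module is open between its two heads (28 mm apart), so that it straddles the 12 mm hook and can be lifted straight up off it
- module_foot (a point): Middle between the undersides of the module's two aluminium heads, 150 mm below module_handle; same axes. Each head is 40 mm (x) by 18 mm (y) by 36 mm high; together they are 64 mm wide along y. Small round windows on one side; either way round is right for the nest
- jig: Test jig, fixed: black block 110 mm (x) by 100 mm (y) by 50 mm high with a rectangular nest in its top, and a button on a grey pedestal ahead of its -x side. Origin under the block's centre; z up; the button is on the -x side, the lid's hinge on the +x side
- nest (a point): Centre of the nest's floor, 10 mm above the bench, 40 mm below the block's top. Axes as the jig's. The nest is 71 mm along x by 46 mm along y with a 3 mm chamfer: the module's y must lie along the nest's x (either way round). Seated home, module_foot is at this point
- button_top (a point): Top centre of the grey round release button, 28 mm across, facing up, 105 mm from the jig's centre on its -x side. It sinks 6 mm under 4 to 6 N; pressing it fully down frees the lid
- button (a joint): Travel of the release button: 0 = out, 0.006 m = fully down; it springs back
- lid (a joint): Angle of the jig's slotted aluminium lid, 110 mm long, 100 mm wide: 0 = shut (latched, its top 59 mm above the bench), 1.8 rad = open against its stop, leaning back past upright beyond the hinge (58 mm from the jig's centre on +x). It springs open in about a second when the button is pressed, and stays open
- driver: Screwdriver, 160 mm long, lying on the bench: bystander, leave alone. Origin underneath, at its middle
- pedestal: Steel pedestal post, 55 mm high, 40 mm foot: bystander, leave alone. Origin at its underside
- bottle: Small amber bottle, 44 mm across, 85 mm high: bystander, leave alone. Origin at its underside
Not all that is in view belongs to the job. Leave any brown look-alike of the part that bears module_handle alone.

How it is judged:
By the outcome, as a careful person would: the job done as asked, in the order asked, and still so for the second after the job is handed in, with the robot touching nothing.
It also fails if it takes over 58 s, if anything falls off the work surface, if the arm or the gripper's body presses on something with over 40 N, if the wrist force passes 120 N, or if a joint passes its speed limit or range.

ROBOT

A 6-joint arm with a two-finger parallel gripper is mounted at the origin on the work surface. World frame = base frame: x ahead of the robot, y to its left, z up, the work surface at z = 0. Lengths are in m, angles in degrees, forces in N, time in s.
With the tool pointing down it reaches from about 0.25 to 0.725 m from the base axis. Payload 9.7 kg.
Tool frame: the origin (TCP) lies midway between the tips of the shut fingers; the grasp point (between the pads) lies ctrl.grip_depth behind it (ctrl.grip_depth is the distance from the TCP to the grasp point, in m); z points along the fingers, y is the line along which they close (so a half turn about z gives the same grasp; the last joint's range is limited). The gripper opens to 85 mm and grips with 20 to 120 N. Pads are 22 mm wide; open, the fingers measure 114 mm over their backs; the gripper's body (76 mm by 85 mm) begins 54 mm behind the grasp point. The pads swing forward as they close: fully open they stand 13 mm farther back than shut.
Start: joints at [68.354, 4.979, 10.078, 95.1, 0, 90], TCP at [0.203, 0.511, 0.199] pointing down, gripper open.
Joint ranges: [-179.16, 179.16], [-48.56, 103.87], [-65.8, 70.77], [-126.05, 130.52], [-82.76, 87.17], [-180, 180]. Speed limits (degrees/s): [127.2, 127.2, 147.25, 180, 180, 180].

INTERFACE

Orientations are given as [roll, pitch, yaw] about the fixed x, y, z axes, in that order (R = Rz(yaw) Ry(pitch) Rx(roll)).
In Python, from station import ctrl gives the robot as it stands.
- The arm moves only by the shell command python3 -m jog 'ROWS' [FORCE]. ROWS is JSON, one flat list of numbers, 7 for each row, row after row: the shift along the tool's x, y, z in m, then the turn, a rotation vector about the tool's x, y, z in rad, then the finger opening in m, from 0 to 0.0854. A call has 1 to 10 rows; each row shifts and turns the commanded pose from where the row before left it, along the tool's axes as they then stand; what a row does not reach is not made up. A row lasts 1/8 s, in which the tool goes at most 62.5 mm and 10.7 degrees, less where a joint would pass 70% of its speed; a pose out of reach is approached as far as the arm can. A call with a gripper value outside its range is refused whole. The fingers move at their own pace and stop on an object; FORCE is the grip in N (left out, the last holds). Time passes only in rows, so rows that do not move let the fingers close. It gives the time, the measured TCP pose, the force, the opening and the grip force at its end, in the units of the state.
- ctrl.state(): the state, without advancing time (a new reading comes with each control period).
- ctrl.read_camera(name): name is "scene" or "top" or "wrist"; returns the picture (420x560x3 uint8, red, green, blue); there is no depth.
- ctrl.camera_model(name): a dict with "vfov" (degrees; the focal length in pixels is half the picture's height over the tangent of half this angle, whatever the lens; pixels are square), "cx", "cy" (the principal point, pixels), "R" (3x3) and "t" (3): a world point X has camera coordinates R X + t; the wrist camera has in their place "tool_from_camera" (4x4, takes a point from camera to tool coordinates, whose origin is the TCP and whose axes are the flange's). Camera axes: x right, y down, z forward; pixel columns grow to the right and rows downward; lengths in m; the calibration is good to about 2 mm. A picture is of the moment at which its call begins: read the wrist's pose just before it. camera_model takes no time and is no camera call.
- ctrl.close_job(): hands the job in; it is judged then, once.
The state is a dict: "clock": time; "joint_pos": joint angles; "joint_vel": joint speeds; "joint_efforts": joint torques, N m; "tcp_pos": TCP position; "ee_rot": TCP orientation; "contact_force": force on the tool from outside, world axes, zero at the start; "moment": the same for the moment, N m; "finger_gap": finger opening in m; "grip_force": force on a finger pad.
Only numpy, scipy, OpenCV 4.12 (cv2) and the standard library are available. Lean on these libraries where they do the work, as an engineer would, in place of code of your own. Each camera call takes 0.05 s, during which the arm holds its last target. There are 200 camera calls.

## Working session

There is one attempt and no reset: what is moved stays moved. The work goes in short steps, Python scripts to look and compute and a shell command to move; the robot and the scene stay as the last step left them, time stands still between calls to the robot, and variables do not carry over. Pictures are saved under pics/ and viewed, at most 10 in all, crops included, and the job is handed in when it is done.

```bash
ls; mkdir -p pics
python3 - <<'E'
from station import ctrl
import cv2,numpy as np
for n in("scene","top"):
    im=ctrl.read_camera(n); cv2.imwrite(f"pics/{n}0.png",im[:,:,::-1]); 
    m=ctrl.camera_model(n); print(n,m)
print(ctrl.camera_model("wrist"),ctrl.grip_depth,ctrl.state())
E
```

```text
pics
scene {'vfov': 57.503171626317034, 'cx': 283.6069807927362, 'cy': 208.20108585159588, 'R': array([[-0.26360052,  0.9644793 ,  0.01715943],
       [ 0.75183525,  0.21656304, -0.62277139],
       [-0.60436621, -0.1512618 , -0.78221567]]), 't': array([ 0.13772095, -0.30893586,  1.3197119 ])}
top {'vfov': 52.151839164012614, 'cx': 281.40114258062243, 'cy': 211.45560652928157, 'R': array([[-0.0047317 , -0.99937893,  0.03491939],
       [-0.99761117,  0.00231098, -0.06904069],
       [ 0.06891711, -0.03516266, -0.99700252]]), 't': array([-0.01459229,  0.55998599,  1.08069442])}
{'vfov': 69.49524343862745, 'cx': 276.7154745845067, 'cy': 209.9461571591488, 'tool_from_camera': array([[ 2.40569108e-04, -9.58296111e-01, -2.85777022e-01,
         7.28152686e-02],
       [ 9.99999931e-01,  1.49815999e-04,  3.39428976e-04,
        -1.00460311e-03],
       [-2.82459498e-04, -2.85777084e-01,  9.58296081e-01,
        -1.74661886e-01],
       [ 0.00000000e+00,  0.00000000e+00,  0.00000000e+00,
         1.00000000e+00]])} 0.0187 {'clock': 0.1, 'joint_pos': array([6.83562697e+01, 5.01033272e+00, 1.00418641e+01, 9.50984456e+01,
       1.40798081e-03, 9.00011457e+01]), 'joint_vel': array([ 0.01291254, -0.10786878,  0.01212603,  0.02859635, -0.07113354,
       -0.00872459]), 'joint_efforts': array([-1.40990367e-03, -5.21560836e+01,  4.65653586e+01,  1.60146179e-02,
       -5.54925884e-05,  3.38143559e-05]), 'tcp_pos': array([0.20277224, 0.51102554, 0.19825681]), 'ee_rot': array([-1.79933086e+02, -1.40664182e-03,  1.58355122e+02]), 'contact_force': array([ 0.15380888,  1.13482316, -0.37049119]), 'moment': array([-0.02108585, -0.05929498, -0.00329176]), 'grip_force': 0.0, 'finger_gap': 0.08553409776340816}
```

View pics/scene0.png

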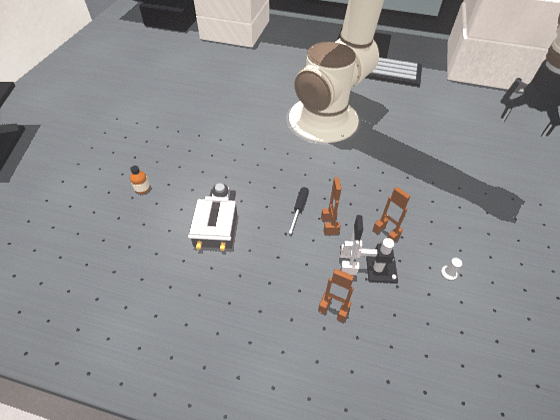

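View pics/top0.png

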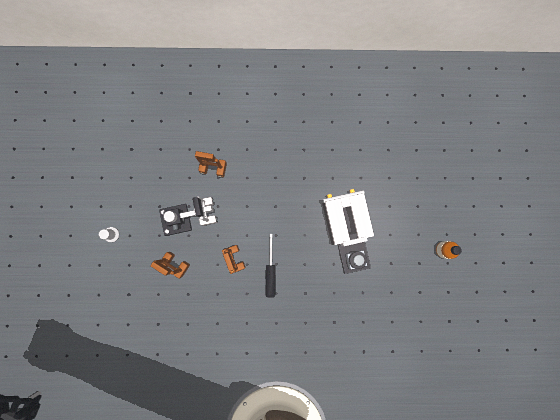

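The scene view shows the jig at (214,218) with its button at (220,188), and the hook stand with the module at (355,240), with three brown look-alikes around it. In the top view the jig is at (348,218), its button at (357,260), the post at (170,216) and the module at (203,210). I'll enlarge both areas.

```bash
cat > h.py <<'E'
import numpy as np,cv2
from station import ctrl
from scipy.spatial.transform import Rotation as Ro
def cam(n,st=None):
    m=ctrl.camera_model(n); f=210/np.tan(np.radians(m['vfov']/2))
    if n=='wrist':
        T=np.eye(4);T[:3,:3]=Ro.from_euler('xyz',st['ee_rot'],degrees=True).as_matrix();T[:3,3]=st['tcp_pos']
        T=T@m['tool_from_camera']; R=T[:3,:3];c=T[:3,3]
    else: R=m['R'].T;c=-R@m['t']
    return f,m['cx'],m['cy'],R,c
def ray(C,uv):
    f,cx,cy,R,c=C; d=R@np.array([(uv[0]-cx)/f,(uv[1]-cy)/f,1]); return c,d/np.linalg.norm(d)
def plane(C,uv,z):
    c,d=ray(C,uv); return c+d*(z-c[2])/d[2]
def tri(r1,r2):
    A=0;b=0
    for c,d in(r1,r2):
        P=np.eye(3)-np.outer(d,d);A=A+P;b=b+P@c
    X=np.linalg.solve(A,b); return X,[np.linalg.norm(np.cross(X-c,d)) for c,d in(r1,r2)]
def proj(C,X):
    f,cx,cy,R,c=C; p=R.T@(np.array(X)-c); return np.array([f*p[0]/p[2]+cx,f*p[1]/p[2]+cy])
E
python3 - <<'E'
import cv2,numpy as np
s=cv2.imread("pics/scene0.png");t=cv2.imread("pics/top0.png")
c=lambda i,x,y:cv2.resize(i[y:y+75,x:x+100],(400,300),interpolation=cv2.INTER_CUBIC)
cv2.imwrite("pics/z.png",np.vstack([np.hstack([c(s,170,175),c(s,320,205)]),np.hstack([c(t,300,190),c(t,140,175)])]))
E
```

```text
(no output)
```

View pics/z.png

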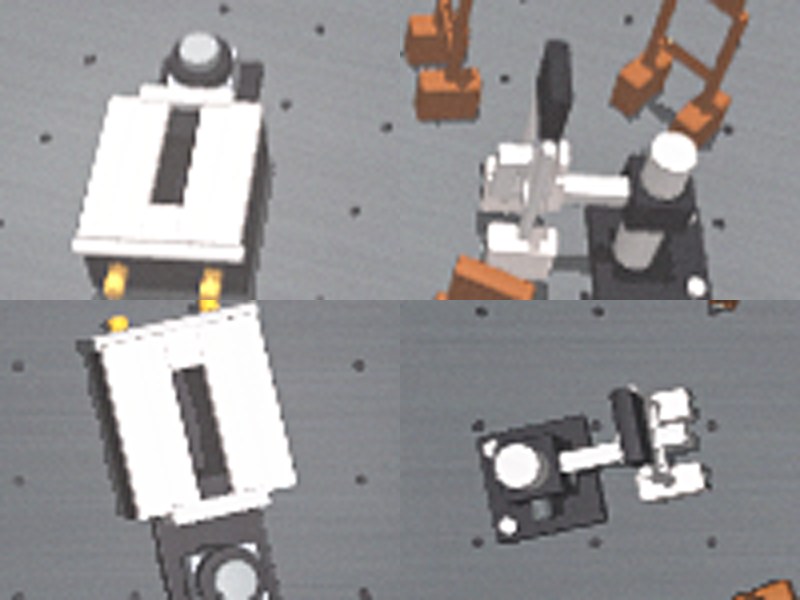

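The enlargement gives the button top at scene (220.3,187) and top (358.2,259.5), the post top at scene (388.5,242.5) and top (170,216), the tab top at scene (358,217) and top (195.5,207), and the lid's corners in the top view.

Run:
```python
from h import *
S=cam('scene');T=cam('top')
for n,a,b in(("button",(220.3,187),(358.2,259.5)),("post",(388.5,242.5),(170,216)),("tabtop",(358,217),(195.5,207))):
    X,e=tri(ray(S,a),ray(T,b));print(n,X.round(4),np.round(e,4))
print("post.123",plane(T,(170,216),.123)," tab.195",plane(T,(195.5,207),.195))
q=np.array([(95,340),(255,308),(297,485),(135,518)])-[0,300]
q=q/4+[300,190]
P=np.array([plane(T,u,.059) for u in q]);print(P.round(4),P.mean(0))
d=(P[0]+P[1]-P[2]-P[3]);print("jig yaw",np.degrees(np.arctan2(d[1],d[0])))
for n,p in(("tabA",((617,393))),("tabB",(632,462))): print(n,plane(T,((p[0]-400)/4+140,(p[1]-300)/4+175),.195))
for p in((620,455),(560,465)): print("arm",plane(T,((p[0]-400)/4+140,(p[1]-300)/4+175),.1))
```

```text
button [ 0.4374 -0.2043  0.054 ] [0.001 0.001]
post [0.5429 0.2457 0.1212] [0.0018 0.0018]
tabtop [0.5572 0.1691 0.2059] [0.0027 0.0027]
post.123 [0.54290211 0.24349251 0.123     ]  tab.195 [0.55779478 0.17357417 0.195     ]
[[ 0.5855 -0.1206  0.059 ]
 [ 0.6054 -0.2211  0.059 ]
 [ 0.495  -0.2454  0.059 ]
 [ 0.4751 -0.1441  0.059 ]] [ 0.54026322 -0.18281899  0.059     ]
jig yaw 12.206314389378672
tabA [0.57661427 0.17640594 0.195     ]
tabB [0.53955262 0.16809841 0.195     ]
arm [0.54942216 0.19021359 0.1       ]
arm [0.54361072 0.22525773 0.1       ]
```

Everything agrees with the given sizes: button to jig centre is 105 mm, tab to post is 74 mm, the jig's yaw is 12.2° and the stand's is about 101°. I'll turn the tool to yaw 192° and go above the button with the fingers shut.

```bash
python3 -m jog '[0,0,0,0,0,-0.1475,0, 0,0,0,0,0,-0.1475,0, 0,0,0,0,0,-0.1475,0, 0,0,0,0,0,-0.1475,0, -0.005,-0.047,0,0,0,0,0, -0.005,-0.047,0,0,0,0,0, -0.005,-0.047,0,0,0,0,0, -0.005,-0.047,0,0,0,0,0, -0.005,-0.047,0,0,0,0,0, -0.005,-0.047,0,0,0,0,0]'
python3 -m jog '[-0.005,-0.047,0,0,0,0,0, -0.005,-0.047,0,0,0,0,0, -0.005,-0.047,0,0,0,0,0, -0.005,-0.047,0,0,0,0,0, -0.005,-0.047,0,0,0,0,0, -0.005,-0.047,0,0,0,0,0, -0.005,-0.047,0,0,0,0,0, -0.005,-0.047,0,0,0,0,0, -0.005,-0.047,0,0,0,0,0, 0,0,0,0,0,0,0]'
cat >> h.py <<'E'
def to(x,y,z,yaw=None):
    s=ctrl.state();R=Ro.from_euler('xyz',s['ee_rot'],degrees=True)
    print("clk",s['clock'],"tcp",s['tcp_pos'].round(4),"rot",s['ee_rot'].round(2),"tool shift",R.inv().apply(np.array([x,y,z])-s['tcp_pos']).round(4), "tool turn z", None if yaw is None else np.radians((s['ee_rot'][2]-yaw+180)%360-180).round(4))
E
python3 - <<'E'
from h import *
s=ctrl.state();im=ctrl.read_camera('wrist');cv2.imwrite('pics/w1.png',im[:,:,::-1])
np.save('w1.npy',np.r_[s['tcp_pos'],s['ee_rot']])
to(.4375,-.2045,.08,192.2); C=cam('wrist',s); print(proj(C,(.4375,-.2045,.054)))
E
```

```text
clock: 1.35
tcp_pos: [0.2917, 0.2404, 0.1987]
ee_rot: [-180.0, -0.0, -167.8]
contact_force: [-0.2, 0.5, -0.5]
finger_gap: 0.0
grip_force: 0.0
clock: 2.6
tcp_pos: [0.4248, -0.1644, 0.1978]
ee_rot: [180.0, -0.1, -168.0]
contact_force: [0.2, -0.0, -0.7]
finger_gap: -0.0001
grip_force: 0.0
clk 2.65 tcp [ 0.4244 -0.163   0.1981] rot [ 1.7993e+02 -9.0000e-02 -1.6798e+02] tool shift [-0.0044 -0.0434  0.118 ] tool turn z -0.0032
[238.49883486 194.64070929]
```

View pics/w1.png

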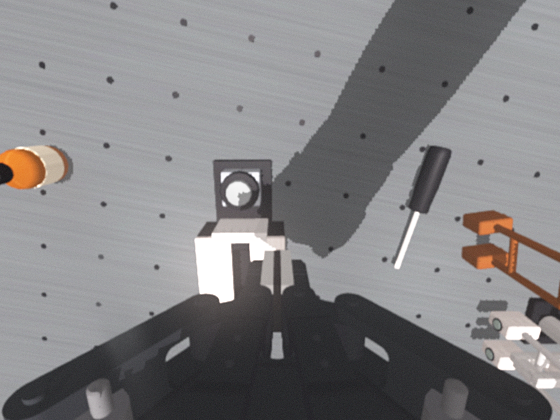

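The wrist view shows the button at (239,192), within 3 px of the prediction. I'll descend and press.

```bash
python3 -m jog '[-0.004,-0.043,0,0,0,0,0, 0,0,0.04,0,0,0,0, 0,0,0.04,0,0,0,0, 0,0,0.038,0,0,0,0, 0,0,0.012,0,0,0,0, 0,0,0.008,0,0,0,0, 0,0,0,0,0,0,0]'
python3 -m jog '[0,0,0.005,0,0,0,0, 0,0,0.004,0,0,0,0, 0,0,0.002,0,0,0,0, 0,0,0,0,0,0,0]'
```

```text
clock: 3.52
tcp_pos: [0.4381, -0.2033, 0.0617]
ee_rot: [-180.0, 0.0, -167.8]
contact_force: [-0.6, 0.3, 0.4]
finger_gap: 0.0003
grip_force: 0.0
clock: 4.03
tcp_pos: [0.4375, -0.2034, 0.0498]
ee_rot: [180.0, -0.0, -167.8]
contact_force: [-0.1, -1.0, -0.5]
finger_gap: -0.0001
grip_force: 0.0
```

```bash
python3 -m jog '[0,0,0.003,0,0,0,0, 0,0,0.003,0,0,0,0, 0,0,0,0,0,0,0]'
python3 - <<'E'
from h import *
im=ctrl.read_camera('top');cv2.imwrite('pics/t1.png',cv2.resize(im[150:300,290:440,::-1],(450,450)))
E
```

```text
clock: 4.4
tcp_pos: [0.4375, -0.2033, 0.0435]
ee_rot: [180.0, -0.0, -167.8]
contact_force: [0.4, 0.3, 0.2]
finger_gap: -0.0002
grip_force: 0.0
```

```bash
python3 -m jog '[0,0,0.003,0,0,0,0, 0,0,0.003,0,0,0,0, 0,0,0,0,0,0,0]'; python3 -m jog '[0,0,0.003,0,0,0,0, 0,0,0.003,0,0,0,0, 0,0,0,0,0,0,0]'
```

```text
clock: 4.82
tcp_pos: [0.4374, -0.2033, 0.0375]
ee_rot: [180.0, -0.0, -167.8]
contact_force: [-1.1, -0.5, -0.3]
finger_gap: 0.0001
grip_force: 0.0
clock: 5.2
tcp_pos: [0.4375, -0.2033, 0.0316]
ee_rot: [180.0, -0.0, -167.8]
contact_force: [0.0, 0.2, 0.7]
finger_gap: 0.0004
grip_force: 0.0
```

Run:
```python
from h import *
a=ctrl.read_camera('scene')[160:260,170:270];s=ctrl.state();w=ctrl.read_camera('wrist')
cv2.imwrite('pics/c1.png',np.hstack([cv2.resize(a[:,:,::-1],(400,400),interpolation=cv2.INTER_CUBIC),cv2.resize(w[:,:,::-1],(400,400))]))
print(s['contact_force'],s['tcp_pos'])
```

```text
[ 0.57394204 -0.66918857 -0.25146017] [ 0.43756612 -0.20332375  0.03173807]
```

View pics/c1.png

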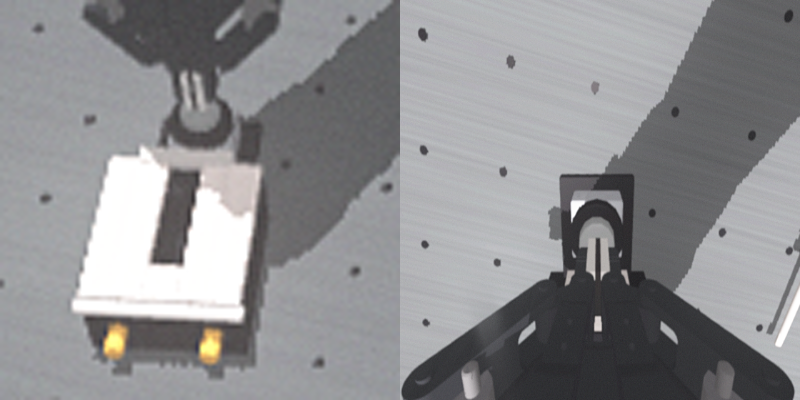

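The fingers are over the light button cap and have not touched it yet. The cap simply sits lower than I triangulated, so I'll keep going in small steps.

```bash
python3 -m jog '[0,0,0.003,0,0,0,0, 0,0,0.003,0,0,0,0, 0,0,0,0,0,0,0]'; python3 -m jog '[0,0,0.003,0,0,0,0, 0,0,0.002,0,0,0,0, 0,0,0,0,0,0,0]'
```

```text
clock: 5.68
tcp_pos: [0.4374, -0.2033, 0.0255]
ee_rot: [180.0, -0.0, -167.8]
contact_force: [0.4, -0.6, -0.9]
finger_gap: -0.0002
grip_force: 0.0
clock: 6.05
tcp_pos: [0.4377, -0.2034, 0.021]
ee_rot: [-180.0, 0.0, -167.8]
contact_force: [-0.4, 0.5, 3.1]
finger_gap: -0.0001
grip_force: 1.4
```

```bash
python3 -m jog '[0,0,0.003,0,0,0,0, 0,0,0.003,0,0,0,0, 0,0,0,0,0,0,0]'; python3 -m jog '[0,0,0.001,0,0,0,0, 0,0,0.001,0,0,0,0]'
```

```text
clock: 6.42
tcp_pos: [0.438, -0.2036, 0.0181]
ee_rot: [-179.9, 0.1, -167.8]
contact_force: [-12.0, 5.8, 32.1]
finger_gap: -0.0001
grip_force: 15.7
clock: 6.68
tcp_pos: [0.4382, -0.2037, 0.0176]
ee_rot: [-179.9, 0.2, -167.8]
contact_force: [-19.2, 8.3, 51.4]
finger_gap: -0.0001
grip_force: 25.4
```

```bash
python3 -m jog '[0,0,-0.008,0,0,0,0, 0,0,-0.03,0,0,0,0, 0,0,-0.04,0,0,0,0, 0,0,-0.04,0,0,0,0, 0,0,-0.03,0,0,0,0]'
python3 - <<'E'
from h import *
a=ctrl.read_camera('scene')[140:260,160:280];s=ctrl.state();w=ctrl.read_camera('top')[150:300,290:440]
cv2.imwrite('pics/c2.png',np.hstack([cv2.resize(a[:,:,::-1],(400,400),interpolation=cv2.INTER_CUBIC),cv2.resize(w[:,:,::-1],(400,400))]))
E
```

```text
clock: 7.3
tcp_pos: [0.4378, -0.2035, 0.1623]
ee_rot: [-180.0, 0.0, -167.8]
contact_force: [0.3, 0.2, -0.1]
finger_gap: 0.0002
grip_force: 0.0
```

View pics/c2.png

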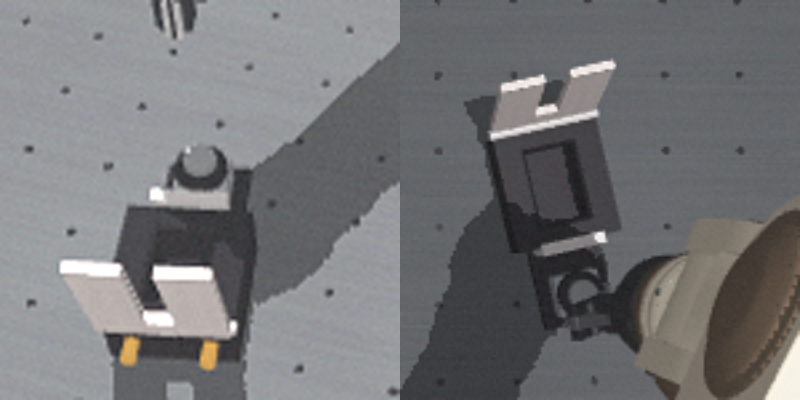

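The lid stands fully open. But contact came at z≈0.022 rather than 0.054, so I'll check which is wrong, the tip position or the button height, before grasping.

Run:
```python
from h import *
S=cam('scene');T=cam('top')
print("TCP at c1 in scene",proj(S,(.4376,-.2033,.0317)),"raised 32mm",proj(S,(.4376,-.2033,.064)))
a=np.load('w1.npy');st=dict(tcp_pos=a[:3],ee_rot=a[3:]);W=cam('wrist',st)
print("TCP px wrist",proj(W,a[:3]), "+32mm",proj(W,a[:3]+[0,0,.032]))
r={'S':ray(S,(220.3,187)),'T':ray(T,(358.2,259.5)),'W':ray(W,(239,192))}
for i,j in('ST','SW','TW'): print(i,j,*tri(r[i],r[j]))
s=ctrl.state(); print("now TCP in scene",proj(S,s['tcp_pos']),proj(S,s['tcp_pos']+[0,0,.032]))
w=cv2.imread('pics/w1.png');cv2.imwrite('pics/z2.png',np.hstack([cv2.resize(w[150:310,190:350],(400,400),interpolation=cv2.INTER_CUBIC),cv2.resize(ctrl.read_camera('scene')[90:190,170:270,::-1],(400,400),interpolation=cv2.INTER_CUBIC)]))
```

```text
TCP at c1 in scene [221.14939095 192.4386125 ] raised 32mm [219.83088135 184.621925  ]
TCP px wrist [277.95292985 242.68112467] +32mm [278.28133154 266.52559991]
S T [ 0.43740375 -0.20433879  0.05400581] [np.float64(0.0010463050939178802), np.float64(0.0010463050939178793)]
S W [ 0.43513967 -0.20455462  0.05130512] [np.float64(0.0001277696674041013), np.float64(0.0001277696674040079)]
T W [ 0.43691169 -0.20600279  0.04643718] [np.float64(0.001061559947858721), np.float64(0.0010615599478587142)]
now TCP in scene [214.88055196 158.13273072] [213.26041429 148.60462647]
```

View pics/z2.png

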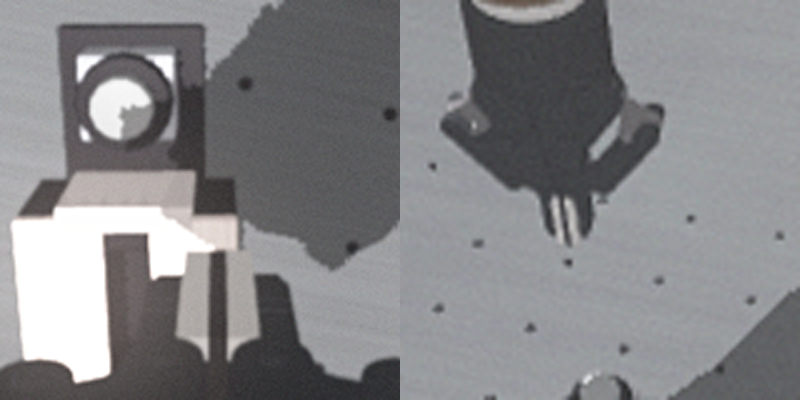

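The scene view shows the true fingertips at (212,151), where the TCP projects to (215,158). The fingers therefore end about 25–28 mm short of the nominal TCP, which agrees with the button contact, so I'll allow for that offset. Next I'll go above the module with the fingers open.

```bash
python3 -m jog '[0,0,-0.045,0,0,0,0.03, 0,0,-0.045,0,0,0,0.0854, -0.0218,0.038,-0.025,0,0,0.0157,0.0854, -0.0218,0.038,0,0,0,0,0.0854, -0.0218,0.038,0,0,0,0,0.0854, -0.0218,0.038,0,0,0,0,0.0854, -0.0218,0.038,0,0,0,0,0.0854, -0.0218,0.038,0,0,0,0,0.0854, -0.0218,0.038,0,0,0,0,0.0854, -0.0218,0.038,0,0,0,0,0.0854]'
python3 -m jog '[-0.0218,0.038,0,0,0,0,0.0854, 0,0,0,0,0,0,0.0854, 0,0,0,0,0,0,0.0854]'
python3 - <<'E'
from h import *
s=ctrl.state();im=ctrl.read_camera('wrist');cv2.imwrite('pics/w2.png',im[:,:,::-1])
np.save('w2.npy',np.r_[s['tcp_pos'],s['ee_rot']])
sc=ctrl.read_camera('scene');cv2.imwrite('pics/s2.png',sc[:,:,::-1])
to(.5575,.1715,.14,191.3); C=cam('wrist',s); print("tab top",proj(C,(.5575,.1715,.195)),"post",proj(C,(.543,.2445,.123)))
print("TCP scene",proj(cam('scene'),s['tcp_pos']))
cv2.imwrite('pics/z3.png',np.hstack([cv2.resize(im[100:420,100:500,::-1],(500,400)),cv2.resize(sc[160:280,310:400,::-1],(300,400),interpolation=cv2.INTER_CUBIC)]))
E
```

```text
clock: 8.7
tcp_pos: [0.5488, 0.1305, 0.2741]
ee_rot: [-180.0, -0.1, -168.7]
contact_force: [0.1, -0.3, -1.2]
finger_gap: 0.0853
grip_force: 0.0
clock: 9.07
tcp_pos: [0.5624, 0.1703, 0.2746]
ee_rot: [-180.0, -0.1, -168.7]
contact_force: [-0.2, -0.7, -0.1]
finger_gap: 0.0854
grip_force: 0.0
clk 9.175 tcp [0.5624 0.1697 0.2756] rot [-1.7999e+02 -3.0000e-02 -1.6879e+02] tool shift [0.0044 0.0028 0.1356] tool turn z -0.0016
tab top [279.98805174 202.3117521 ] post [347.05928654 185.337499  ]
TCP scene [365.66536457 197.71049727]
```

View pics/z3.png

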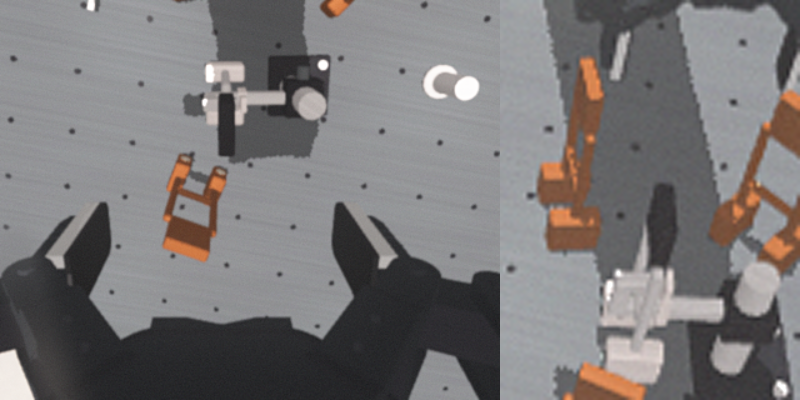

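In the wrist view the tab's top is centred at about px (281.6,200), within 2 mm of the prediction, and the look-alikes are clear of the descent. I'll go down to a nominal TCP z≈0.13, which puts the true tips near 0.158, and grip.

```bash
python3 -m jog '[0.006,0.004,0.02,0,0,0,0.0854, 0,0,0.03,0,0,0,0.0854, 0,0,0.03,0,0,0,0.0854, 0,0,0.025,0,0,0,0.0854, 0,0,0.02,0,0,0,0.0854, 0,0,0.02,0,0,0,0.0854, 0,0,0,0,0,0,0.0854]'
python3 - <<'E'
from h import *
s=ctrl.state();sc=ctrl.read_camera('scene');w=ctrl.read_camera('wrist');print(s['tcp_pos'],s['contact_force'])
cv2.imwrite('pics/z4.png',np.hstack([cv2.resize(w[100:420,100:500,::-1],(500,400)),cv2.resize(sc[160:280,310:400,::-1],(300,400),interpolation=cv2.INTER_CUBIC)]))
E
```

```text
clock: 10.05
tcp_pos: [0.5551, 0.1721, 0.1298]
ee_rot: [-180.0, -0.1, -168.8]
contact_force: [-0.5, -0.4, 0.8]
finger_gap: 0.0852
grip_force: 0.0
[0.55509937 0.17210271 0.12978772] [-0.46075863 -0.35392643  0.81616696]
```

View pics/z4.png

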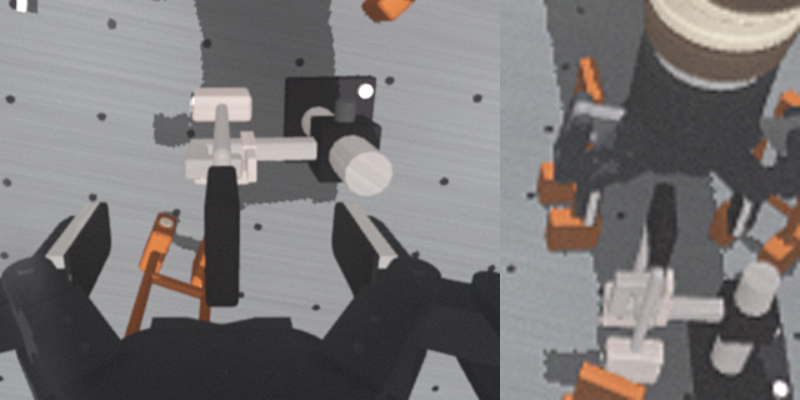

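The tab sits centred between the pads (columns about 279, rows up to 344, as predicted for its top). I'll close on it.

```bash
python3 -m jog '[0,0,0,0,0,0,0.03, 0,0,0,0,0,0,0.03, 0,0,0,0,0,0,0.016, 0,0,0,0,0,0,0.004, 0,0,0,0,0,0,0.004, 0,0,0,0,0,0,0.004, 0,0,0,0,0,0,0.004, 0,0,0,0,0,0,0.004]' 70
```

```text
clock: 11.15
tcp_pos: [0.5561, 0.1732, 0.1311]
ee_rot: [-180.0, 0.0, -168.7]
contact_force: [0.4, -2.6, 2.3]
finger_gap: 0.0111
grip_force: 69.4
```

```bash
python3 -m jog '[0,0,-0.002,0,0,0,0.004, 0,0,-0.002,0,0,0,0.004, 0,0.003,0,0,0,0,0.004, 0,0.004,0,0,0,0,0.004, 0,0.004,0,0,0,0,0.004]'; python3 -m jog '[0,0.004,0,0,0,0,0.004, 0,0.004,0,0,0,0,0.004, 0,0.003,0,0,0,0,0.004, 0,0,0,0,0,0,0.004]'
```

```text
clock: 11.78
tcp_pos: [0.5537, 0.1844, 0.1348]
ee_rot: [-180.0, -0.0, -168.7]
contact_force: [-0.0, -2.0, -2.7]
finger_gap: 0.011
grip_force: 68.6
clock: 12.28
tcp_pos: [0.5517, 0.1951, 0.135]
ee_rot: [-180.0, 0.0, -168.7]
contact_force: [-0.3, -2.9, -2.1]
finger_gap: 0.0108
grip_force: 68.6
```

```bash
python3 -m jog '[0,0,-0.008,0,0,0,0.004, 0,0,-0.008,0,0,0,0.004, 0,0,-0.008,0,0,0,0.004]'; python3 -m jog '[0,0,-0.015,0,0,0,0.004, 0,0,-0.02,0,0,0,0.004, 0,0,-0.02,0,0,0,0.004, 0,0,-0.02,0,0,0,0.004, 0,0,-0.02,0,0,0,0.004, 0,0,0,0,0,0,0.004]'
```

```text
clock: 12.65
tcp_pos: [0.5518, 0.1951, 0.1598]
ee_rot: [180.0, 0.0, -168.7]
contact_force: [-0.2, -0.2, -3.4]
finger_gap: 0.0111
grip_force: 68.5
clock: 13.4
tcp_pos: [0.5523, 0.1953, 0.2561]
ee_rot: [180.0, 0.2, -168.7]
contact_force: [0.4, 0.1, -3.3]
finger_gap: 0.011
grip_force: 68.6
```

Run:
```python
from h import *
s=ctrl.state();w=ctrl.read_camera('wrist');sc=ctrl.read_camera('scene');t=ctrl.read_camera('top')
for n,i in(('w5',w),('s5',sc),('t5',t)): cv2.imwrite(f'pics/{n}.png',i[:,:,::-1])
W=cam('wrist',s);print(s['tcp_pos'],s['contact_force'],s['moment'])
to(.5403,-.1828,.22,192.2)
# nest: refine from current top view: darker hole vs. saved c2? rim corners from lid-open top picture
```

```text
[0.55227911 0.1952753  0.25607156] [ 0.41345069  0.12017303 -3.31095524] [-0.00718122  0.04889615  0.00772039]
clk 13.55 tcp [0.5516 0.1949 0.2532] rot [ 1.8000e+02 -5.0000e-02 -1.6874e+02] tool shift [ 0.0848 -0.3683  0.0333] tool turn z -0.0164
```

Contact force is now only the 3.4 N weight, so the module is off the hook. I'll use the last picture to look at the module in the grip and at the nest.

Run:
```python
import cv2,numpy as np
w=cv2.imread('pics/w5.png');t=cv2.imread('pics/t5.png')
cv2.imwrite('pics/z5.png',np.hstack([cv2.resize(w[180:420,190:370],(450,600),interpolation=cv2.INTER_CUBIC),np.vstack([cv2.resize(t[180:255,310:385],(350,350),interpolation=cv2.INTER_CUBIC),cv2.resize(cv2.imread('pics/s5.png')[160:250,310:436],(350,250),interpolation=cv2.INTER_CUBIC)])]))
```

```text
(no output)
```

View pics/z5.png

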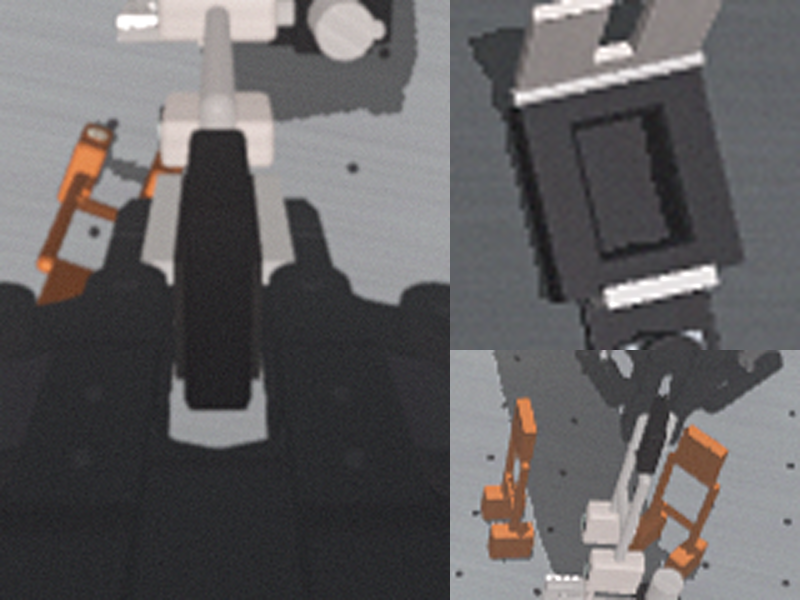

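The tab sits straight in the grip, centred in columns (px 277) with its rear edge at row 343, and the heads hang level. The nest rim's corners in the enlarged top view are (572,125), (660,105), (693,240) and (603,258).

Run:
```python
from h import *
T=cam('top');f=lambda p:((p[0]-450)/4.6667+310,p[1]/4.6667+180)
q=[(572,125),(660,105),(693,240),(603,258)]
P=np.array([plane(T,f(p),.05) for p in q]);c=P.mean(0);print(P.round(4),c)
for a,b in((0,1),(1,2),(2,3),(3,0)): d=P[a]-P[b];print(np.linalg.norm(d).round(4),np.degrees(np.arctan2(d[1],d[0])).round(1))
# block's corners
q=[(522,104),(703,66),(744,262),(567,303)]
P=np.array([plane(T,f(p),.05) for p in q]);print(P.mean(0),[np.linalg.norm(P[i]-P[i-1]).round(4) for i in range(4)])
d=P[0]+P[1]-P[2]-P[3];print(np.degrees(np.arctan2(d[1],d[0])))
to(.5403,-.1828,.23,192.2)
```

```text
[[ 0.5692 -0.1528  0.05  ]
 [ 0.58   -0.2006  0.05  ]
 [ 0.5073 -0.2172  0.05  ]
 [ 0.4979 -0.1685  0.05  ]] [ 0.53858327 -0.18477638  0.05      ]
0.0489 102.6
0.0745 12.9
0.0496 -79.0
0.0731 -167.6
[ 0.53774644 -0.18590761  0.05      ] [np.float64(0.1091), np.float64(0.1004), np.float64(0.1076), np.float64(0.098)]
11.470912126186876
clk 13.55 tcp [0.5516 0.1949 0.2532] rot [ 1.8000e+02 -5.0000e-02 -1.6874e+02] tool shift [ 0.0848 -0.3683  0.0233] tool turn z -0.0164
```

```bash
python3 -m jog '[0,0,0,0,0,-0.0164,0.004, 0.0104,-0.0408,0,0,0,0,0.004, 0.0104,-0.0408,0,0,0,0,0.004, 0.0104,-0.0408,0,0,0,0,0.004, 0.0104,-0.0408,0,0,0,0,0.004, 0.0104,-0.0408,0,0,0,0,0.004, 0.0104,-0.0408,0,0,0,0,0.004, 0.0104,-0.0408,0,0,0,0,0.004, 0.0104,-0.0408,0,0,0,0,0.004, 0.0104,-0.0408,0,0,0,0,0.004]'
python3 -m jog '[0,0,0,0,0,0,0.004, 0,0,0.03,0,0,0,0.004, 0,0,0.03,0,0,0,0.004, 0,0,0.01,0,0,0,0.004, 0,0,0,0,0,0,0.004]'
python3 - <<'E'
from h import *
s=ctrl.state();sc=ctrl.read_camera('scene');t=ctrl.read_camera('top');w=ctrl.read_camera('wrist')
for n,i in(('w6',w),('s6',sc),('t6',t)): cv2.imwrite(f'pics/{n}.png',i[:,:,::-1])
to(.538,-.1843,.165,192.2)
E
```

```text
clock: 14.8
tcp_pos: [0.5374, -0.1851, 0.2534]
ee_rot: [180.0, -0.0, -167.8]
contact_force: [1.2, 0.4, -3.9]
finger_gap: 0.0108
grip_force: 69.5
clock: 15.42
tcp_pos: [0.5375, -0.1833, 0.1837]
ee_rot: [180.0, -0.0, -167.8]
contact_force: [-0.2, 0.8, -3.2]
finger_gap: 0.011
grip_force: 69.7
clk 15.575 tcp [ 0.5383 -0.1837  0.1853] rot [-1.7995e+02  9.0000e-02 -1.6778e+02] tool shift [ 0.0004 -0.0005  0.0203] tool turn z 0.0004
```

```bash
python3 -m jog '[0,0,0.01,0,0,0,0.004, 0,0,0.01,0,0,0,0.004, 0,0,0.004,0,0,0,0.004, 0,0,0.004,0,0,0,0.004, 0,0,0,0,0,0,0.004]'; python3 -m jog '[0,0,0.003,0,0,0,0.004, 0,0,0.003,0,0,0,0.004, 0,0,0,0,0,0,0.004]'
```

```text
clock: 16.2
tcp_pos: [0.5376, -0.1838, 0.1556]
ee_rot: [180.0, -0.0, -167.8]
contact_force: [0.8, -0.2, -3.4]
finger_gap: 0.011
grip_force: 69.7
clock: 16.58
tcp_pos: [0.5377, -0.1838, 0.1496]
ee_rot: [180.0, -0.0, -167.8]
contact_force: [0.7, -0.5, -3.5]
finger_gap: 0.0113
grip_force: 69.7
```

```bash
python3 -m jog '[0,0,0.004,0,0,0,0.004, 0,0,0.004,0,0,0,0.004, 0,0,0,0,0,0,0.004]'; python3 -m jog '[0,0,0.005,0,0,0,0.004, 0,0,0.005,0,0,0,0.004, 0,0,0,0,0,0,0.004]'
```

```text
clock: 16.95
tcp_pos: [0.5376, -0.1837, 0.1414]
ee_rot: [180.0, -0.0, -167.8]
contact_force: [0.1, 0.3, -3.0]
finger_gap: 0.011
grip_force: 69.7
clock: 17.32
tcp_pos: [0.5375, -0.1837, 0.1312]
ee_rot: [180.0, -0.0, -167.8]
contact_force: [0.3, 1.2, -4.4]
finger_gap: 0.0111
grip_force: 69.7
```

```bash
python3 -m jog '[0,0,0.003,0,0,0,0.004, 0,0,0.003,0,0,0,0.004, 0,0,0,0,0,0,0.004]'
```

```text
clock: 17.7
tcp_pos: [0.5377, -0.1837, 0.1256]
ee_rot: [180.0, -0.0, -167.8]
contact_force: [0.8, 0.2, -4.1]
finger_gap: 0.011
grip_force: 69.7
```

```bash
python3 -m jog '[0,0,0.003,0,0,0,0.004, 0,0,0.002,0,0,0,0.004, 0,0,0,0,0,0,0.004]'; python3 -m jog '[0,0,0.002,0,0,0,0.004, 0,0,0,0,0,0,0.004]'
```

```text
clock: 18.08
tcp_pos: [0.5377, -0.1837, 0.1207]
ee_rot: [180.0, -0.0, -167.8]
contact_force: [-0.5, -0.2, -4.1]
finger_gap: 0.0115
grip_force: 69.7
clock: 18.32
tcp_pos: [0.5377, -0.1838, 0.1187]
ee_rot: [180.0, -0.0, -167.8]
contact_force: [0.9, -0.2, -4.0]
finger_gap: 0.0106
grip_force: 69.7
```

```bash
python3 -m jog '[0,0,0.0015,0,0,0,0.004, 0,0,0,0,0,0,0.004]'; python3 -m jog '[0,0,0.0015,0,0,0,0.004, 0,0,0,0,0,0,0.004]'
```

```text
clock: 18.58
tcp_pos: [0.5377, -0.1838, 0.1173]
ee_rot: [180.0, -0.0, -167.8]
contact_force: [-0.5, 0.8, -3.4]
finger_gap: 0.0107
grip_force: 69.7
clock: 18.82
tcp_pos: [0.5379, -0.1839, 0.1163]
ee_rot: [-180.0, 0.0, -167.8]
contact_force: [-0.8, 0.3, 0.1]
finger_gap: 0.011
grip_force: 70.4
```

The floor is felt at TCP z≈0.116, exactly as predicted. I'll press on slightly to confirm, then release gently.

```bash
python3 -m jog '[0,0,0.001,0,0,0,0.004, 0,0,0,0,0,0,0.004]'; python3 -m jog '[0,0,-0.0005,0,0,0,0.004, 0,0,0,0,0,0,0.012, 0,0,0,0,0,0,0.016, 0,0,0,0,0,0,0.024, 0,0,0,0,0,0,0.03, 0,0,0,0,0,0,0.05, 0,0,0,0,0,0,0.07, 0,0,0,0,0,0,0.0854, 0,0,0,0,0,0,0.0854, 0,0,0,0,0,0,0.0854]'
```

```text
clock: 19.08
tcp_pos: [0.538, -0.184, 0.1163]
ee_rot: [-179.9, 0.1, -167.8]
contact_force: [-3.3, -0.7, 7.7]
finger_gap: 0.0109
grip_force: 71.5
clock: 20.32
tcp_pos: [0.5378, -0.1838, 0.1154]
ee_rot: [180.0, -0.0, -167.8]
contact_force: [-0.4, 0.2, 0.1]
finger_gap: 0.0854
grip_force: 0.0
```

```bash
python3 -m jog '[0,0,-0.01,0,0,0,0.0854, 0,0,-0.03,0,0,0,0.0854, 0,0,-0.04,0,0,0,0.0854, 0,0,-0.04,0,0,0,0.0854, 0,0,-0.04,0,0,0,0.0854, 0,0.05,0,0,0,0,0.0854, 0,0.05,0,0,0,0,0.0854, 0,0.05,0,0,0,0,0.0854, 0,0.05,0,0,0,0,0.0854, 0,0,0,0,0,0,0.0854]'
python3 - <<'E'
from h import *
s=ctrl.state();w=ctrl.read_camera('wrist');sc=ctrl.read_camera('scene');t=ctrl.read_camera('top')
for n,i in(('s7',sc),('t7',t)): cv2.imwrite(f'pics/{n}.png',i[:,:,::-1])
# seated tab: dark blob near the predicted projection, compare in both views
S=cam('scene');T=cam('top')
a=np.radians(12.2);ux=np.array([np.cos(a),np.sin(a),0]);uy=np.array([-np.sin(a),np.cos(a),0])
c=np.array([.538,-.184,0])
for n,C,i,f in(('S',S,sc,'s5'),('T',T,t,'t5')):
    b=cv2.imread(f'pics/{f}.png')[:,:,::-1]
    for z in(.18,.14): print(n,z,[proj(C,c+k*.02*ux+[0,0,z]).round(1).tolist() for k in(-1,1)])
    d=(np.abs(i.astype(int)-b).max(2)>25).astype(np.uint8)
    n_,l,st,ce=cv2.connectedComponentsWithStats(d);u=proj(C,c+[0,0,.1])
    for k in range(1,n_):
        if st[k,4]>15 and np.linalg.norm(ce[k]-u)<60: print('  diff',st[k].tolist(),ce[k].round(1))
    g=i.max(2);x,y=np.round(proj(C,c+[0,0,.178])).astype(int)
    print('gray',n);print(g[y-10:y+26:2,x-14:x+15:2])
E
```

```text
clock: 21.58
tcp_pos: [0.4949, 0.0143, 0.2766]
ee_rot: [180.0, 0.1, -167.6]
contact_force: [0.8, -0.6, -0.1]
finger_gap: 0.0856
grip_force: 0.0
S 0.18 [[207.7, 177.4], [204.5, 190.2]]
S 0.14 [[209.9, 188.7], [207.0, 201.5]]
  diff [201, 179, 22, 42, 426] [209.8 202.2]
  diff [203, 224, 6, 7, 32] [205.4 227.5]
gray S
[[166 158 155 158 158 166 162 162 159 160 160 161 160 160 161]
 [163 164 164 159 161 154 161 160 163 161 166 158 162 162 163]
 [162 162 166 159 162 165 167 160 156 163 164 162 166 161 162]
 [162 162 161 164 161 164 106  81  77 164 161 162 163 163 158]
 [161 165 162 157 156 165  87  81  77 164 165 164 164 165 166]
 [160 164 158 162 161 168  81  83  66 101 167 156 210 234 234]
 [163 166 162 161 161 136  81  84  66  93 167  85 232 232 230]
 [153 162 166 166 164 103  82  81  62  58 142  76 235 232 232]
 [ 94 160 161 166 167  85  82  79  61  61  80  77 162 213 199]
 [161 158 162 163 167  73  68  65  68  59  75  79  84 123 122]
 [162 162 163 169 165  95  65  64  66  88 235  64  74  82  79]
 [167 167 164 164 167 123  63  67  60 157 205 246 164 114 113]
 [165 164 163 163 170 175 
[... 874 characters left out ...]
0 112]
 [124 109 101 127  58  68  60  92  80  69  87  81 115 112 113]
 [127 110 103 130 107  64  64  75  84  85  82  81 106 110 113]
 [148 110 103 128 239 104  74  88  75  84  83  83  97 114 113]
 [157 115 104 102 105 104 193 212  87  83  84  82  81 112 114]
 [161 111 101 107 197 246 255  52  88  88  87  83  82 117 111]
 [203 113 102 125  89  84  63  69  75  85  83  82  82 114 112]
 [196 115  99  87  72  71  70  78  92  85  83  81  84  97 112]
 [200 116 105  94  93  94  87  88  83  83  82  85  81  79 112]
 [197 111 101  99  88  90  86  86  82  89 123  81  79  97 113]
 [196 112 105  92  90  93 157 252 244 239 243 110 112 113 113]
 [200 113 102 186 245 237 235 234 238 239 242 110 111 115 117]]
```

The seated tab appears within 2 px of where a home, upright module should be in both views, and the floor contact height matched. The gripper is clear, so I'm handing in.

```bash
python3 -c "
from station import ctrl
print(ctrl.close_job())"
```

```text
the job is handed in; nothing more can be done
None
```

The job is handed in at about 22 s of robot time: the lid is open, and the module came off the hook past the keeper and was released in the nest. Floor contact was at the expected height, but I judged home and upright only from pixel positions, because I had no picture views left. The button press peaked at about 55 N on the fingertips, with the wrist limit at 120 N.

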